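# Unscrew the vacuum pump's oil filler cap

## Task

The vacuum pump needs an oil top-up: unscrew its brass oil filler cap without straining the thread, have hold of it as it comes free, and set it down gently, open side down, in the steel parts dish. Leave everything else on the bench where it is.

Things in the scene. Friction and masses are not known exactly. Their poses are not given: they have to be found in the camera images.
- cap_center (a point): Centre (half-way up) of the brass oil filler cap: round, knurled, 45 mm across, 30 mm tall, 0.18 kg, open below (bore 36 mm wide, 25 mm deep). Its z axis points up out of the closed top. It starts screwed right down on the filler neck, its lower rim 13 mm above the pump's oil case. Solid metal, may be gripped with 60 N.
- filler_neck (a point): Centre of the top face of the fixed, upright filler neck (coarse thread, 34 mm wide); at the start inside the cap, about 8 mm above the cap's centre. Right-hand thread: the cap unscrews counter-clockwise seen from above and climbs several mm a turn; it has about 1.5 mm up-and-down and 0.8 mm side play and leaves the thread after somewhat more than one turn; then lift it 20 mm straight up to clear the neck.
- pump: The vacuum pump, fixed on the bench. Origin on the bench below the neck, x axis towards the motor. Oil case under the neck 80 mm (x) by 124 mm (y), its top 132 mm over the bench; motor and flange reach x = 262 mm and are 139 mm tall; the carrying handle (x 108 to 237 mm) is 191 mm tall; switch box at y = 87 mm.
- dish_floor (a point): Centre of the inner floor of the loose round steel parts dish, 4 mm above the bench. The flat floor is 120 mm wide, the flared rim 150 mm wide and 20 mm above the bench. 0.45 kg.
- jar: Closed glass jar of tacks with a blue lid, 72 mm wide, 87 mm tall; origin at the centre of its underside. Leave alone.
- screwdriver: Screwdriver with an orange handle, 200 mm long, lying on the bench, handle to its -x; origin under it. Leave alone.
- hammer: Hammer with a wooden handle, 260 mm long, lying on the bench, handle to its -x; origin under it. Leave alone.
- oil: Closed blue oil bottle with a yellow cap, 68 mm wide, 190 mm tall; origin at the centre of its underside. Leave alone.
Mind the look-alikes: they are no part of the job. There is more than one size of the part that bears cap_center; the job needs the larger.

How it is judged:
On the way:
1. the cap is unscrewed and held by the fingers, upright, clear above the neck (z of cap_center in the frame of filler_neck above 0.017 m and horizontal distance between cap_center and filler_neck below 0.06 m and contact force between the fingers and cap above 1 N and angle between cap_center's own z axis and vertical below 0.35 rad), for 0.1 s.
At the end, for the whole second after the job is handed in: The cap stands released and at rest, flat on its open rim on the dish's floor, its centre within 45 mm of the dish's centre and its axis within 0.1 rad of upright; the dish lies flat (horizontal distance between cap_center and dish_floor below 0.045 m and z of cap_center in the frame of dish_floor between 0.012 and 0.019 m and angle between cap_center's own z axis and vertical below 0.1 rad and linear speed of cap below 0.02 m/s and angle between dish_floor's own z axis and vertical below 0.08 rad and contact force between the fingers and cap below 0.05 N); the robot touches nothing.
It fails at once if the thread is strained: cap and pump press on each other with more than 20 N (contact force between cap and pump above 20 N).
It fails at once if the cap is dropped (over 0.5 m/s out of the fingers, a fall of 13 mm) (linear speed of cap above 0.5 m/s and contact force between the fingers and cap below 0.05 N).
It fails at once if the cap lands on the bench (contact force between cap and table above 0.3 N).
It fails at once if the dish is shoved more than 40 mm (distance of dish_floor from where it was at the start of the episode above 0.04 m).
It fails at once if the jar, screwdriver, hammer or oil bottle is moved more than 20 mm (distance of any of jar, screwdriver, hammer, oil from where it was at the start of the episode above 0.02 m).
It also fails if it takes over 72 s, if anything falls off the work surface, if the arm or the gripper's body presses on something with over 40 N, if the wrist force passes 120 N, or if a joint passes its speed limit or range.

## Robot

A 7-joint arm with a two-finger parallel gripper is mounted at the origin on the work surface. World frame = base frame: x ahead of the robot, y to its left, z up, the work surface at z = 0. Lengths are in m, angles in rad, forces in N, time in s.
With the tool pointing down it reaches from about 0.4 to 0.85 m from the base axis. Payload 4.5 kg.
Tool frame: the origin (TCP) lies between the finger pads; the fingertips stand 19 mm ahead of it and the grasp point (between the pads) is the TCP; x points along the fingers, y is the direction in which the jaws open and shut, and the axes are right-handed (so a half turn about x gives the same grasp; the last joint's range is limited). The gripper opens to 85 mm and grips with 20 to 120 N. Pads are 22 mm wide; open, the fingers measure 114 mm over their backs; the gripper's body (76 mm by 85 mm) begins 54 mm behind the grasp point. The pads swing forward as they close: fully open they stand 13 mm farther back than shut.
Start: joints at [-1.124, 0.689, -0.195, 1.565, 0.157, 0.902, -0.215], TCP at [0.251, 0.573, 0.25] pointing down, gripper open.
Joint ranges: [-3.01, 3.01], [-0.46, 2.08], [-1.47, 1.51], [0.13, 2.56], [-1, 4.14], [0.04, 2.09], [-2.66, 2.66]. Speed limits (rad/s): [2.57, 2.57, 3.14, 3.14, 3.14, 3.14, 3.14].

## Interface

Orientations are given as a unit quaternion [x, y, z, w].
In Python, from plant import arm gives the robot as it stands.
- The arm moves only by the shell command python3 -m crank 'ROWS'. ROWS is JSON, a list of rows, each a list of 5 numbers: the shift along the world's x, y, z in mm, then the turn about the world's z in rad, then the opening, from -1 (shut) to 1 (fully open). In form: [[x, y, z, spin, hand], ...]. A call has 1 to 12 rows; each row is the pose to reach, as a shift and turn from the pose commanded when the call began; what a row does not reach only later rows make up. A row lasts 1/12 s, in which the tool goes at most 41.7 mm and 7.16 degrees, less where a joint would pass 70% of its speed; a pose out of reach is approached as far as the arm can. A call with a gripper value outside its range is refused whole. The fingers move at their own pace and stop on an object; the grip force is fixed at half the most. Time passes only in rows, so rows that repeat a pose let the fingers close. It gives the time, the measured TCP pose, the force and the opening at its end, in the units of the state.
- arm.get_state(): the state, without advancing time (a new reading comes with each control period).
- arm.capture(name): name is "scene" or "side" or "wrist"; returns a dict with "image" (400x640x3 uint8, red, green, blue), "depth" (400x640 float32, m along the optical axis (not along the pixel's ray), 0 where there is no reading), "K" (3x3 intrinsics, pixels), "k1" (the pictures are not rectified: a ray, as slopes to the right and down, at radius r is drawn at 1 + k1 r^2 times it, then the intrinsics apply), "R" (3x3) and "t" (3): a world point X has camera coordinates R X + t. Camera axes: x right, y down, z forward; pixel columns grow to the right and rows downward; lengths in m; the calibration is good to about 2 mm. A picture is of the moment at which its call begins.
- arm.hand_in(): hands the job in, once; it reports no verdict.
Trained networks look in a picture, given as the dict that the camera call returned (one of the last four; its "shot" number tells which), for a name from the list of things; names that differ only in an ending like _2 or _b are one class to them, and where a whole thing is asked for, a point or a joint stands for the part that bears it (a point fixed in the world has none). Each returns a list of dicts, best first, with "p" (0 to 1); they miss things now and then, are a little off and sometimes report something else, mostly with a low value. They report only what shows in the picture. A call takes as long as a camera call. They do not tell look-alikes from the thing itself.
- arm.look_for(thing, picture): "bbox" ([left, top, right, bottom] in pixels, round what is visible of it).
The state is a dict: "time": time; "qpos": joint angles; "qd": joint speeds; "effort": joint torques, N m; "position": TCP position; "orientation": TCP orientation; "force": force on the tool from outside, world axes, zero at the start; "wrist_torque": the same for the moment, N m; "finger_gap": finger opening in m.
Only numpy, scipy, OpenCV 4.12 (cv2) and the standard library are available. Lean on these libraries where they do the work, as an engineer would, in place of code of your own. Each camera call takes 0.05 s, during which the arm holds its last target.

## Working session

There is one attempt and no reset: what is moved stays moved. The work goes in short steps, Python scripts to look and compute and a shell command to move; the robot and the scene stay as the last step left them, time stands still between calls to the robot, and variables do not carry over. Pictures are saved under pics/ and viewed, and the job is handed in when it is done.

```bash
ls; mkdir -p pics; python3 - <<'E'
from plant import arm
import cv2
s=arm.get_state();print({k:(v if not hasattr(v,'tolist') else v.tolist()) for k,v in s.items()})
for n in ["scene","side","wrist"]:
    c=arm.capture(n);cv2.imwrite(f"pics/{n}0.png",c["image"][:,:,::-1])
    print(n,c["K"],c["k1"],c["R"],c["t"],c["shot"])
    for th in ["cap_center","filler_neck","pump","dish_floor"]:
        print(th,[(d['p'],d['bbox']) for d in arm.look_for(th,c)][:4])
E
```

```text
pics
{'time': 0.0, 'qpos': [-1.124223630688978, 0.6900058125074499, -0.1944883442678442, 1.5664301420238067, 0.15730620393772074, 0.9024693748107678, -0.21512312305077408], 'qd': [0.0014575058283711616, -0.0031421338791711986, -0.00027617504296940167, -0.0009046583775574882, 0.0007848410858660756, 0.00018478164488465942, -0.0007837420912952924], 'effort': [0.0007200763138826005, -53.96125674247742, -1.2667196989059448, -15.854641199111938, 0.008974398951977491, 0.009450559155084193, 5.217067311491519e-07], 'position': [0.2505168358557571, 0.5718850982044347, 0.24944679535475522], 'orientation': [0.14420980222527752, 0.6921882417086023, -0.1455580548253372, 0.6920201035070902], 'force': [0.21965876309127427, 0.15165855180664298, -0.39205440748874143], 'wrist_torque': [0.016066806546152536, -0.00028008059630255024, -0.03411934805175195], 'finger_gap': 0.08542830477701861}
scene [[385.23398122   0.         321.29558578]
 [  0.         385.23398122 201.71282072]
 [  0.           0.           1.        ]] -0.09684101356216247 [[-0.63225713  0.77473384  0.00619694]
 [ 0.65600337  0.5395829
[... 570 characters left out ...]
301835e-01]
 [ 4.26654253e-01  5.66635173e-01 -7.04904766e-01]] [-0.40683461  0.34959595  1.0793144 ] 2
cap_center [(0.72, [344.9, 195.5, 362.8, 214.1]), (0.55, [300.6, 242.3, 312.3, 256.5])]
filler_neck [(0.61, [323.3, 162.5, 449.4, 266.2])]
pump [(0.98, [325.9, 166.1, 446.6, 265.7])]
dish_floor [(0.74, [334.3, 307.5, 400.7, 360.5])]
wrist [[292.1836734    0.         323.8249972 ]
 [  0.         292.1836734  200.05662522]
 [  0.           0.           1.        ]] -0.017489128850108414 [[ 0.40075675  0.9161832  -0.00154247]
 [ 0.87992694 -0.38442751  0.27918467]
 [ 0.25519133 -0.1132424  -0.96023619]] [-0.62348402 -0.03662515  0.37879015] 3
cap_center []
filler_neck []
pump []
dish_floor []
```

View pics/scene0.png

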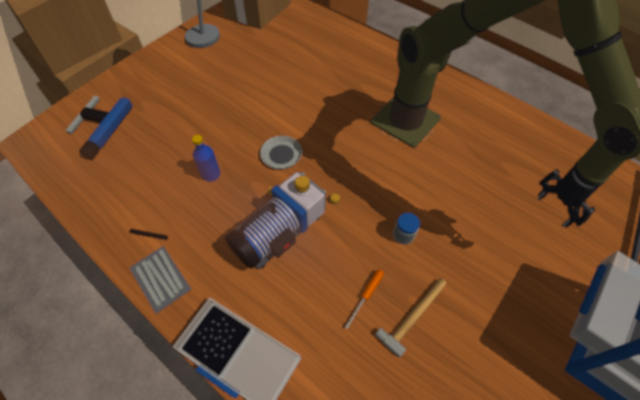

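View pics/side0.png

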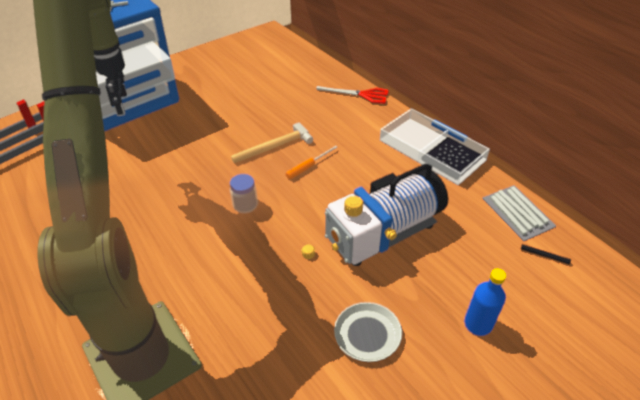

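View pics/wrist0.png

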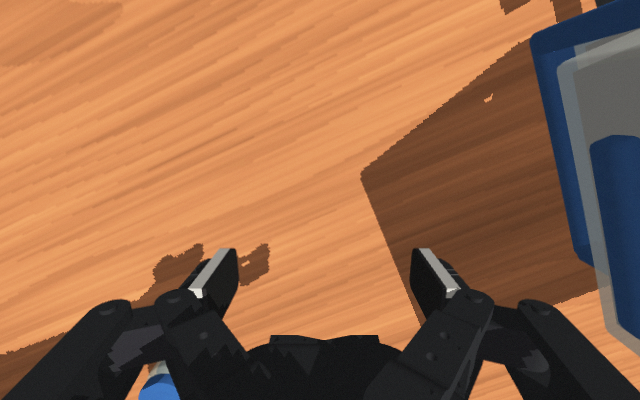

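The large brass cap on the oil case is at scene (302,184) and side (353,205). Three things could be mistaken for it:
- the small loose brass cap on the bench, at scene (335,198) and side (307,252)
- the brass fitting on the pump's flank, at side (391,234)
- the yellow oil bottle cap, at scene (197,140) and side (498,275)

The dish is at scene (281,153) and side (368,332).

```bash
cat > h.py <<'E'
import numpy as np, cv2
from plant import arm
def world(c,u,v,z=None):
    """pixels->world; depth z array (optical axis)"""
    K,R,t=map(np.array,(c["K"],c["R"],c["t"]))
    p=cv2.undistortPoints(np.float64(np.c_[u,v]).reshape(-1,1,2),K,np.array([c["k1"],0,0,0,0.]))[:,0]
    ray=np.c_[p,np.ones(len(p))]
    return ray,R,t
def deproj(c,mask):
    v,u=np.nonzero(mask&(c["depth"]>0)); z=c["depth"][v,u]
    ray,R,t=world(c,u,v); return (ray*z[:,None]-t)@R, np.c_[u,v]
def onplane(c,u,v,h):
    ray,R,t=world(c,[u],[v]); d=(ray@R)[0]; o=-R.T@t
    return o+d*(h-o[2])/d[2]
def boxmask(c,b):
    m=np.zeros(c["depth"].shape,bool);m[int(b[1]):int(b[3])+1,int(b[0]):int(b[2])+1]=1;return m
def proj(c,X):
    x=np.array(c["R"])@X+np.array(c["t"]);s=x[:2]/x[2];s=s*(1+c["k1"]*(s@s));K=np.array(c["K"]);return K[:2,:2]@s+K[:2,2]
E
python3 - <<'E'
from h import *
boxes={"scene":{"cap":[293,174,311,195],"small":[328,190,342,206],"dish":[259,132,302,173],"pump":[222,172,327,268]},
"side":{"cap":[343,194,364,216],"small":[299,241,314,258],"dish":[333,302,403,362],"pump":[323,162,449,268]}}
for n in boxes:
    c=arm.capture(n)
    hsv=cv2.cvtColor(c["image"],cv2.COLOR_RGB2HSV)
    for k,b in boxes[n].items():
        m=boxmask(c,b)
        if k in("cap","small"): m&=(hsv[...,0]>17)&(hsv[...,0]<32)&(hsv[...,1]>140)
        P,uv=deproj(c,m)
        if k=="dish": P=P[(P[:,2]>0.008)]
        if k=="pump": P=P[P[:,2]>0.05]
        print(n,k,len(P),"z",np.percentile(P[:,2],[2,25,50,75,98]).round(3),"x",np.percentile(P[:,0],[1,50,99]).round(3),"y",np.percentile(P[:,1],[1,50,99]).round(3))
        if k=="cap":
            T=P[P[:,2]>0.165]; print(" top",len(T),T.mean(0).round(4),(T.max(0)-T.min(0)).round(3))
            print(" ray of box centre top", onplane(c,uv[:,0].mean(),uv[:,1].mean(),0.168))
        if k=="pump":
            T=P[(P[:,2]>0.125)&(P[:,2]<0.136)]; print(" case top",T.mean(0), cv2.minAreaRect(np.float32(T[:,:2]*1000)))
        if k=="dish": print(cv2.minEnclosingCircle(np.float32(P[:,:2]*1000)), cv2.fitEllipse(np.float32(P[P[:,2]>0.017][:,:2]*1000)))
    for o in ["jar","oil","screwdriver","hammer","dish_floor"]:
        r=arm.look_for(o,c)
        if r:
            b=r[0]["bbox"];P,_=deproj(c,boxmask(c,b)); P=P[P[:,2]>0.006]
            print(n,o,r[0]["p"],b,np.median(P,0).round(3),P.min(0).round(3),P.max(0).round(3))
    im=c["image"][boxes[n]["pump"][1]-20:boxes[n]["pump"][3],boxes[n]["pump"][0]-20:boxes[n]["pump"][2]+30]
    cv2.imwrite(f"pics/crop_{n}.png",cv2.resize(im,None,fx=4,fy=4,interpolation=cv2.INTER_CUBIC)[:600,:800,::-1])
E
```

```text
scene cap 177 z [0.152 0.169 0.173 0.175 0.178] x [0.545 0.569 0.585] y [-0.052 -0.032 -0.015]
 top 146 [ 0.5662 -0.0336  0.1735] [0.041 0.041 0.014]
 ray of box centre top [ 0.56680889 -0.03355568  0.168     ]
scene small 76 z [0.009 0.018 0.021 0.023 0.026] x [0.453 0.47  0.482] y [0.002 0.018 0.031]
scene dish 402 z [0.008 0.01  0.015 0.019 0.126] x [0.363 0.423 0.527] y [-0.327 -0.273 -0.084]
((465.3111572265625, -203.39529418945312), 134.33749389648438) ((452.5115966796875, -218.80079650878906), (140.18836975097656, 261.0458984375), 153.29234313964844)
scene pump 4789 z [0.063 0.112 0.129 0.135 0.189] x [0.525 0.691 0.827] y [-0.108 -0.022  0.037]
 case top [ 0.66448662 -0.03747776  0.13134855] ((672.2567749023438, -45.52503967285156), (130.39486694335938, 306.9570007324219), 85.17239379882812)
scene jar 0.68 [395.0, 211.9, 419.4, 243.5] [0.446 0.269 0.084] [0.325 0.229 0.007] [0.468 0.3   0.092]
scene oil 0.81 [191.5, 132.4, 220.9, 181.9] [ 0.666 -0.368  0.11 ] [ 0.534 -0.514  0.006] [ 0.692 -0.343  0.194]
scene screwdriver 0.58 [360.0, 268.4, 385.1, 302.9] [0.636 0.287 0.022] 
[... 914 characters left out ...]
]
 case top [ 0.63703194 -0.05356084  0.13176353] ((669.1558837890625, -48.1556396484375), (128.29953002929688, 309.5598449707031), 83.21102905273438)
side jar 0.93 [233.1, 174.2, 257.5, 211.3] [0.423 0.246 0.068] [0.39  0.222 0.006] [0.508 0.361 0.095]
side oil 0.9 [462.6, 266.5, 504.9, 335.6] [ 0.638 -0.394  0.113] [ 0.62  -0.428  0.006] [ 0.797 -0.26   0.195]
side screwdriver 0.76 [287.9, 157.4, 322.4, 176.4] [0.633 0.283 0.024] [0.581 0.236 0.006] [0.704 0.361 0.032]
side hammer 0.75 [233.5, 125.1, 312.7, 163.1] [0.644 0.426 0.022] [0.488 0.278 0.006] [0.772 0.589 0.032]
side dish_floor 0.76 [336.0, 302.9, 401.2, 365.1] [ 0.444 -0.244  0.009] [ 0.354 -0.338  0.006] [ 0.55  -0.146  0.026]
```

View pics/crop_side.png

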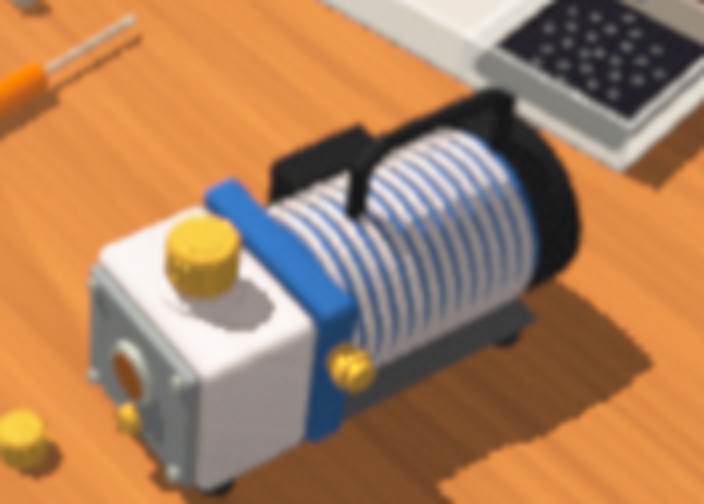

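```bash
python3 - <<'E'
from h import *
from scipy.optimize import least_squares
b={"scene":[293,174,311,195],"side":[343,194,364,216]}
cs={n:arm.capture(n) for n in b}
for n,c in cs.items():
    hsv=cv2.cvtColor(c["image"],cv2.COLOR_RGB2HSV)
    m=boxmask(c,b[n])&(hsv[...,0]>15)&(hsv[...,0]<34)&(hsv[...,1]>130)
    P,uv=deproj(c,m)
    # silhouette fit: cylinder r .0225, z .145-.175 -> bbox of projection vs. mask bbox
    th=np.linspace(0,2*np.pi,60)
    def sil(x,y):
        q=np.array([proj(c,np.array([x+.0225*np.cos(a),y+.0225*np.sin(a),z])) for z in(.145,.175) for a in th]); return cv2.convexHull(np.float32(q))[:,0]
    mm=uv.mean(0)
    def f(p):
        h=sil(*p); M=cv2.moments(h); return [M["m10"]/M["m00"]-mm[0],M["m01"]/M["m00"]-mm[1]]
    r=least_squares(f,[.563,-.037],diff_step=1e-3)
    h=sil(*r.x); print(n,r.x,len(uv),cv2.contourArea(h),uv.min(0),uv.max(0),h.min(0),h.max(0))
    T=P[P[:,2]>0.172]; print(T.mean(0),len(T))
    Q,_=deproj(c,boxmask(c,[223,150,327,268] if n=="scene" else [323,162,449,268]))
    T=Q[(abs(Q[:,2]-.132)<.004)&(abs(Q[:,0]-.56)<.05)]; print("case", cv2.minAreaRect(np.float32(T[:,:2]*1000)))
    T=Q[(Q[:,2]>.182)]; print("handle", T.mean(0), cv2.minAreaRect(np.float32(T[:,:2]*1000)))
E
```

```text
scene [ 0.56268683 -0.03729986] 189 241.19100677547976 [295 176] [309 191] [293.86264 174.00603] [309.57138 192.4397 ]
[ 0.56427139 -0.03602508  0.17499034] 111
case ((567.4472045898438, -36.58875274658203), (123.17841339111328, 93.0554428100586), 85.86601257324219)
handle [ 0.73641934 -0.05105844  0.18851275] ((735.0789184570312, -52.11388397216797), (15.684508323669434, 112.38008117675781), 83.07896423339844)
side [ 0.56444132 -0.03471343] 294 378.99589619925246 [345 196] [362 215] [343.55228 194.45596] [363.23672 217.13345]
[ 0.5607002  -0.03816258  0.17653763] 175
case ((564.5950927734375, -37.80177307128906), (132.98202514648438, 92.65192413330078), 87.69872283935547)
handle [ 0.72850481 -0.05250295  0.18949564] ((728.7581787109375, -50.86089324951172), (16.18862533569336, 117.73179626464844), 81.18975830078125)
```

The crop shows the knurled cap on the white oil case, with the small one loose at the lower left. I'm taking the cap on the case, at about (0.563, -0.037), with its top at z≈0.175 as it should be. The dish is at about (0.437, -0.250). Next I move to hover.

```bash
python3 -m crank '[[20,-40,10,0,1],[35,-75,20,0,1],[55,-110,30,0,1],[70,-145,40,0,1],[90,-180,40,0,1],[105,-215,40,0,1],[125,-250,40,0,1],[140,-285,40,0,1],[160,-320,40,0,1],[175,-350,40,0,1],[190,-380,40,0,1],[205,-400,40,0,1]]'; python3 -c "
from h import *
s=arm.get_state();print(s['qpos'],s['position'])"
```

```text
time: 2.45
position: [0.4563, 0.1687, 0.2904]
orientation: [0.145, 0.692, -0.147, 0.692]
force: [0.2, 0.5, -0.5]
finger_gap: 0.0854
[-0.29503647  0.45773942 -0.23216514  1.91781001  0.14676197  0.78312694
  0.54617783] [0.45632867 0.16874836 0.2904442 ]
```

```bash
python3 -m crank '[[15,-30,0,0,1],[30,-60,0,0,1],[45,-90,0,0,1],[60,-120,0,0,1],[75,-150,0,0,1],[90,-180,0,0,1],[107,-210,0,0,1],[107,-210,0,0,1],[107,-210,0,0,1]]'; python3 -c "
from h import *
s=arm.get_state();print(s['qpos'],s['position'],s['orientation'])
c=arm.capture('wrist');cv2.imwrite('pics/w1.png',c['image'][:,:,::-1]);print(-np.array(c['R']).T@c['t'])
print(arm.look_for('cap_center',c))"
```

```text
time: 3.2
position: [0.5633, -0.0402, 0.29]
orientation: [0.146, 0.692, -0.147, 0.692]
force: [-0.7, 0.7, -0.9]
finger_gap: 0.0856
[ 0.12588273  0.56283537 -0.22562668  1.70101059  0.15470204  0.8949371
  0.98991597] [ 0.56327008 -0.04015529  0.29003484] [ 0.14637211  0.69158502 -0.14690996  0.69188354]
[ 0.49810287 -0.01218098  0.41270825]
[{'bbox': [302.9, 168.0, 352.3, 224.4], 'p': 0.67}, {'bbox': [321.8, 65.9, 345.4, 94.6], 'p': 0.57}, {'bbox': [126.2, 287.8, 164.7, 305.0], 'p': 0.45}]
```

View pics/w1.png

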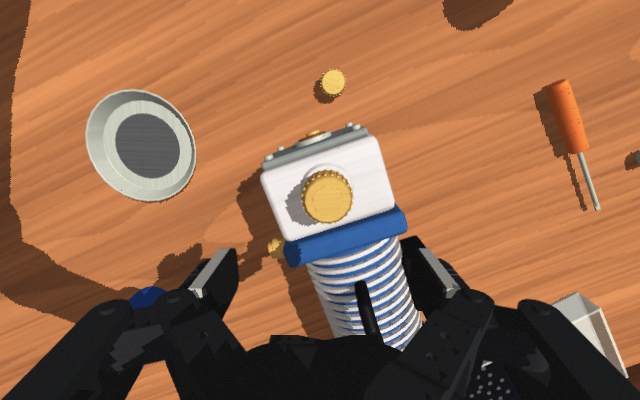

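```bash
python3 - <<'E'
from h import *
from scipy.spatial.transform import Rotation as Ro
c=arm.capture('wrist'); s=arm.get_state()
hsv=cv2.cvtColor(c["image"],cv2.COLOR_RGB2HSV)
m=boxmask(c,[295,160,360,232])&(hsv[...,0]>15)&(hsv[...,0]<34)&(hsv[...,1]>130)
P,uv=deproj(c,m);T=P[P[:,2]>.170];print(len(T),T.mean(0),T.min(0),T.max(0),cv2.minEnclosingCircle(np.float32(T[:,:2]*1000)),np.median(T[:,2]))
print(Ro.from_quat(s['orientation']).as_matrix().round(3))
E
```

```text
1770 [ 0.56187281 -0.03839086  0.17344159] [ 0.54175955 -0.05994497  0.17000878] [ 0.58324921 -0.01795174  0.17634763] ((562.6124877929688, -38.8712158203125), 21.47298240661621) 0.17355101727120226
[[-0.     0.399  0.917]
 [ 0.001  0.917 -0.399]
 [-1.     0.001 -0.001]]
```

The wrist view shows the big cap at (327,196), the small one at (333,82) and the dish at (141,146). The cap centre comes out at about (0.5625, -0.038). Counter-clockwise spin raises q7, so I wind q7 back first.

```bash
python3 -m crank '[[0,1,0,-0.12,1],[-1,2,0,-0.24,1],[-1,2,0,-0.36,1],[-1,2,0,-0.48,1],[-1,2,0,-0.6,1],[-1,2,0,-0.72,1],[-1,2,0,-0.84,1],[-1,2,0,-0.96,1],[-1,2,0,-1.08,1],[-1,2,0,-1.2,1],[-1,2,0,-1.32,1],[-1,2,0,-1.44,1]]' && python3 -m crank '[[0,0,0,-0.12,1],[0,0,0,-0.24,1],[0,0,0,-0.36,1],[0,0,0,-0.48,1],[0,0,0,-0.6,1],[0,0,0,-0.72,1],[0,0,0,-0.84,1],[0,0,0,-0.96,1],[0,0,0,-1.08,1],[0,0,0,-1.2,1],[0,0,0,-1.32,1],[0,0,0,-1.44,1]]'  && python3 -m crank '[[0,0,-10,-0.12,1],[0,0,-20,-0.24,1],[0,0,-30,-0.36,1],[0,0,-40,-0.48,1],[0,0,-50,-0.5,1],[0,0,-60,-0.5,1],[0,0,-70,-0.5,1],[0,0,-80,-0.5,1],[0,0,-80,-0.5,1],[0,0,-80,-0.5,1]]'; python3 - <<'E'
from h import *
from scipy.spatial.transform import Rotation as Ro
c=arm.capture('wrist'); s=arm.get_state();cv2.imwrite('pics/w2.png',c['image'][:,:,::-1])
c2=arm.capture('side');cv2.imwrite('pics/s2.png',cv2.resize(c2['image'][80:300,230:510],None,fx=2.7,fy=2.7)[:,:,::-1])
print(s['qpos'],s['position'],Ro.from_quat(s['orientation']).as_matrix().round(3))
print(arm.look_for('cap_center',c))
hsv=cv2.cvtColor(c["image"],cv2.COLOR_RGB2HSV)
P,uv=deproj(c,(hsv[...,0]>15)&(hsv[...,0]<34)&(hsv[...,1]>130));T=P[(P[:,2]>.170)&(abs(P[:,0]-.5625)<.03)];print(len(T),T.mean(0),cv2.minEnclosingCircle(np.float32(T[:,:2]*1000)),np.median(T[:,2]))
E
```

```text
time: 4.35
position: [0.5613, -0.0334, 0.2904]
orientation: [0.566, 0.424, -0.566, 0.424]
force: [-0.1, 0.7, -0.2]
finger_gap: 0.0856
time: 5.35
position: [0.5613, -0.0333, 0.2903]
orientation: [-0.705, 0.054, 0.705, 0.055]
force: [-0.2, 0.9, -0.2]
finger_gap: 0.0858
time: 6.18
position: [0.5614, -0.0354, 0.2099]
orientation: [-0.67, 0.226, 0.67, 0.226]
force: [0.5, -0.5, -0.8]
finger_gap: 0.0857
[-0.40065408  0.76400679  0.68912215  1.8241481  -0.66157551  0.79823408
 -1.58798131] [ 0.56182731 -0.03569713  0.21043013] [[ 0.    -0.606 -0.796]
 [ 0.    -0.796  0.606]
 [-1.    -0.    -0.   ]]
[{'bbox': [324.8, 259.8, 350.3, 276.7], 'p': 0.86}, {'bbox': [286.4, 188.5, 360.7, 265.6], 'p': 0.85}]
2404 [ 0.56319873 -0.04390878  0.17314408] ((563.12646484375, -38.77982711791992), 21.82630157470703) 0.17328728195441684
```

View pics/w2.png

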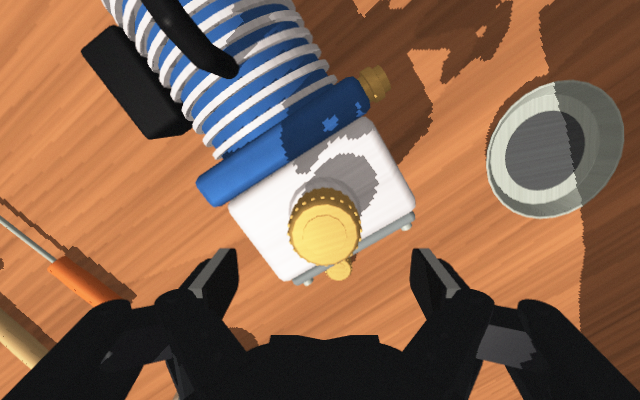

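View pics/s2.png

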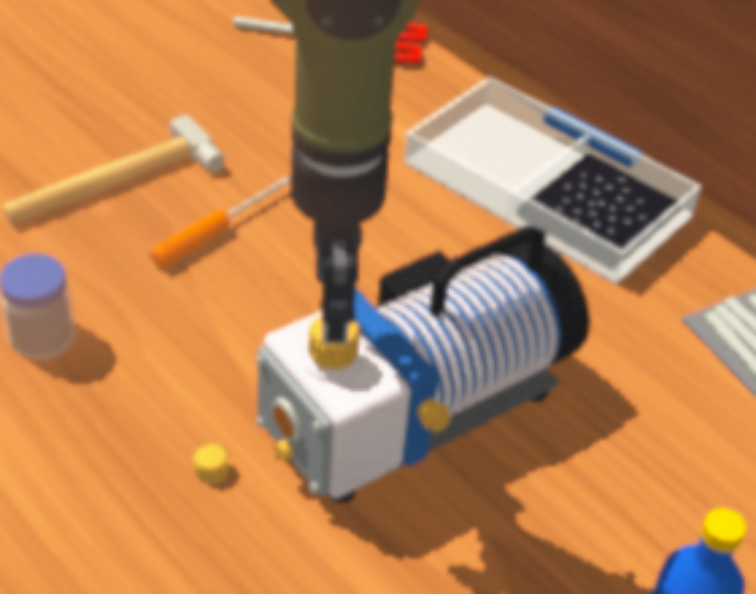

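```bash
cat >> h.py <<'E'
from scipy.spatial.transform import Rotation as Ro
from scipy.optimize import least_squares
def capfit(save=None,topz=.175,guess=(.563,-.038)):
    c=arm.capture('wrist'); s=arm.get_state()
    if save: cv2.imwrite(f'pics/{save}.png',c['image'][:,:,::-1])
    hsv=cv2.cvtColor(c["image"],cv2.COLOR_RGB2HSV)
    m=(hsv[...,0]>14)&(hsv[...,0]<36)&(hsv[...,1]>100)
    P,uv=deproj(c,m); k=(abs(P[:,2]-topz)<.006)&(np.hypot(P[:,0]-guess[0],P[:,1]-guess[1])<.035)
    T=P[k]; hull=cv2.convexHull(np.float32(T[:,:2]*1000))[:,0]
    r=least_squares(lambda p:np.hypot(hull[:,0]-p[0],hull[:,1]-p[1])-p[2],[guess[0]*1e3,guess[1]*1e3,22],loss='soft_l1').x
    M=Ro.from_quat(s['orientation']).as_matrix(); p=np.array(s['position'])*1e3
    d=np.array([r[0],r[1],0])-p
    u=uv[k]
    # pixel of the TCP-axis point at cap-top height, per calibration
    X=np.array([p[0],p[1],topz*1e3])/1e3
    print('tcp',p.round(2),'cap',r.round(2),'medz',np.median(T[:,2]).round(4),'off world',d[:2].round(2),'off jaw(y),padwidth(z)',(M.T@d)[1:].round(2),'q7',s['qpos'][6].round(3))
    print('pix cols',u[:,0].min(),u[:,0].max(),'rows',u[:,1].min(),u[:,1].max(),'axis pix',proj(c,X).round(1),'yaw jaw',np.arctan2(M[1,1],M[0,1]).round(3))
E
python3 -m crank '[[0,-2,0,0,1],[1,-3,0,0,1],[1,-3,0,0,1],[1,-3,0,0,1]]' >/dev/null; python3 -c "
from h import *
capfit()"
python3 -m crank '[[0,0,0,-0.12,1],[0,0,0,-0.24,1],[0,0,0,-0.36,1],[0,0,0,-0.48,1],[0,0,0,-0.6,1],[0,0,0,-0.7,1],[0,0,0,-0.8,1],[0,0,0,-0.8,1],[0,0,0,-0.8,1]]' ; python3 -c "
from h import *
capfit('w3')"
```

```text
tcp [562.79 -38.51 210.42] cap [563.65 -38.96  22.08] medz 0.1734 off world [ 0.86 -0.45] off jaw(y),padwidth(z) [-0.15 -0.92] q7 -1.585
pix cols 286 358 rows 201 269 axis pix [321.7 241.5] yaw jaw -2.222
time: 7.47
position: [0.5627, -0.0383, 0.2102]
orientation: [0.53, -0.469, -0.53, -0.468]
force: [0.4, -0.5, -1.2]
finger_gap: 0.0855
tcp [562.7  -38.39 210.24] cap [563.29 -39.22  22.09] medz 0.1732 off world [ 0.59 -0.83] off jaw(y),padwidth(z) [-0.53 -0.87] q7 -2.199
pix cols 286 358 rows 202 270 axis pix [322.7 242.6] yaw jaw -3.019
```

```bash
python3 -m crank '[[0.5,-0.5,-12,0,1],[0.5,-0.5,-24,0,0.8],[0.5,-0.5,-36,0,0.6],[0.5,-0.5,-47,0,0.4],[0.5,-0.5,-47,0,0.3],[0.5,-0.5,-47,0,0.25],[0.5,-0.5,-47,0,0.2],[0.5,-0.5,-47,0,0.2],[0.5,-0.5,-47,0,0.2]]'; python3 - <<'E'
from h import *
capfit('w4')
s=arm.get_state();print(s['force'],s['wrist_torque'],s['finger_gap'])
c2=arm.capture('side');cv2.imwrite('pics/s4.png',cv2.resize(c2['image'][150:270,300:460],None,fx=4,fy=4,interpolation=cv2.INTER_CUBIC)[:,:,::-1])
E
```

```text
time: 8.27
position: [0.5636, -0.0391, 0.1638]
orientation: [0.529, -0.469, -0.529, -0.469]
force: [-0.1, 0.1, -0.4]
finger_gap: 0.0512
tcp [563.51 -39.07 163.81] cap [563.35 -39.42  22.04] medz 0.1724 off world [-0.17 -0.35] off jaw(y),padwidth(z) [ 0.35 -0.28] q7 -2.147
pix cols 274 371 rows 235 321 axis pix [322.5 287.1] yaw jaw -3.022
[ 0.59679564 -0.61674799 -0.04453187] [-0.00369869  0.02360334 -0.01248225] 0.05142232536008942
```

View pics/w4.png

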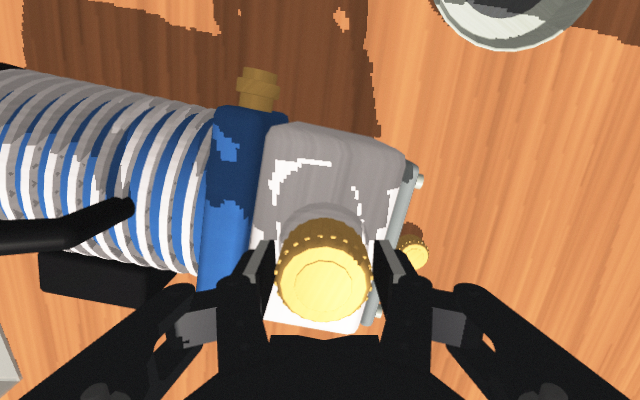

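View pics/s4.png

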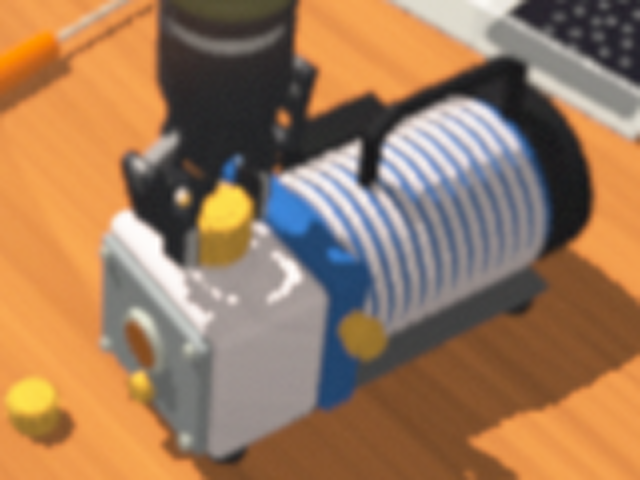

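The cap sits centred between the pads: it spans columns 274–371, and the pads are at about 272 and 373. I'm closing gently.

```bash
python3 -m crank '[[0,0,0,0,0.12],[0,0,0,0,0.09],[0,0,0,0,0.07],[0,0,0,0,0.05]]'; python3 -c "
from h import *
s=arm.get_state();print(s['position'],s['force'],s['wrist_torque'],s['finger_gap'])"
python3 -m crank '[[0,0,0,0,0.03],[0,0,0,0,0]]'; python3 -c "
from h import *
s=arm.get_state();print(s['position'],s['force'],s['wrist_torque'],s['finger_gap'])"
```

```text
time: 8.7
position: [0.5635, -0.039, 0.1635]
orientation: [0.529, -0.469, -0.529, -0.469]
force: [0.6, -0.6, 1.5]
finger_gap: 0.0447
[ 0.56349206 -0.03898407  0.16353215] [ 0.58491386 -0.63800459  1.54641574] [ 0.07071903 -0.07723632 -0.01152319] 0.04466664962756692
time: 8.87
position: [0.5636, -0.039, 0.1638]
orientation: [0.529, -0.469, -0.529, -0.469]
force: [0.1, 1.2, 3.8]
finger_gap: 0.044
[ 0.56355627 -0.03898099  0.16377157] [0.11707624 1.18589921 3.7848799 ] [ 0.18444175  0.01146853 -0.04040922] 0.04397016347815497
```

```bash
python3 -m crank '[[0,0,0,0,-0.1],[0,0,0,0,-0.3],[0,0,0,0,-0.3]]'; python3 -c "
from h import *
s=arm.get_state();print(s['position'],s['force'],s['wrist_torque'],s['finger_gap'])"
python3 -m crank '[[0,0,0.5,0,-0.6],[0,0,0.5,0,-1],[0,0,0.5,0,-1]]'; python3 -c "
from h import *
s=arm.get_state();print(s['position'],s['force'],s['wrist_torque'],s['finger_gap'])"
```

```text
time: 9.12
position: [0.5635, -0.039, 0.1637]
orientation: [0.529, -0.469, -0.529, -0.469]
force: [0.7, 1.1, 5.9]
finger_gap: 0.0438
[ 0.56353562 -0.0389925   0.16373195] [0.67667309 1.08730839 5.92010863] [ 0.2003322   0.0292337  -0.08913372] 0.04383321491450829
time: 9.37
position: [0.5634, -0.039, 0.1638]
orientation: [0.529, -0.469, -0.529, -0.469]
force: [1.0, 0.4, 1.7]
finger_gap: 0.0439
[ 0.56344516 -0.03899635  0.1638344 ] [0.98102048 0.40683693 1.69780146] [ 0.10843219 -0.14886409  0.04671994] 0.04386673842931784
```

Grip is solid and forces are small. I turn counter-clockwise in small steps and watch them.

```bash
cat > st.py <<'E'
from h import *
s=arm.get_state();print('p',(s['position']*1e3).round(2),'F',s['force'].round(1),'T',s['wrist_torque'].round(2),'gap',round(s['finger_gap'],4),'q',s['qpos'].round(2))
E
python3 -m crank '[[0,0,0.1,0.1,-1],[0,0,0.2,0.2,-1],[0,0,0.2,0.2,-1]]' >/dev/null; python3 st.py
python3 -m crank '[[0,0,0.1,0.1,-1],[0,0,0.2,0.2,-1],[0,0,0.2,0.2,-1]]'>/dev/null; python3 st.py
```

```text
p [563.58 -39.15 164.13] F [1.4 0.2 1.8] T [ 0.01 -0.43  0.02] gap 0.044 q [-0.43  0.88  0.78  1.86 -0.87  0.79 -1.99]
p [563.78 -39.03 164.35] F [ 2.3 -0.7  1.6] T [ 0.03 -0.54  0.04] gap 0.0435 q [-0.41  0.86  0.73  1.86 -0.83  0.76 -1.83]
```

```bash

python3 -m crank '[[0.1,0,0.1,0.1,-1],[0.2,0,0.2,0.2,-1],[0.2,0,0.3,0.3,-1],[0.2,0,0.4,0.4,-1],[0.2,0,0.4,0.4,-1]]'>/dev/null; python3 st.py
python3 - <<'E'
from h import *
capfit('w5',topz=.176)
E
```

```text
p [564.26 -38.78 164.79] F [2.9 1.4 2. ] T [ 0.18 -0.69  0.05] gap 0.0436 q [-0.36  0.82  0.62  1.85 -0.72  0.7  -1.54]
tcp [564.21 -38.74 164.78] cap [563.36 -39.49  22.1 ] medz 0.1742 off world [-0.85 -0.76] off jaw(y),padwidth(z) [1.34 0.35] q7 -1.539
pix cols 275 372 rows 234 321 axis pix [321.1 285.6] yaw jaw -2.227
```

View pics/w5.png

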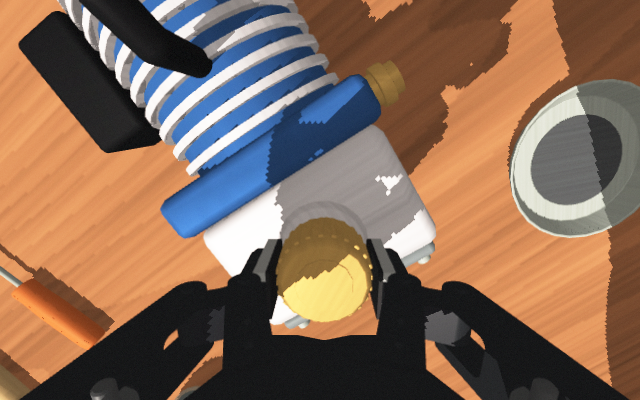

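```bash

python3 -m crank '[[0.1,0.1,0.1,0.1,-1],[0.2,0.2,0.2,0.2,-1],[0.3,0.2,0.3,0.3,-1],[0.4,0.2,0.4,0.4,-1],[0.4,0.2,0.4,0.4,-1]]'>/dev/null; python3 st.py
python3 -m crank '[[0.1,0,0.1,0.1,-1],[0.1,0,0.2,0.2,-1],[0.2,0,0.3,0.3,-1],[0.2,0,0.4,0.4,-1],[0.2,0,0.4,0.4,-1]]'>/dev/null; python3 st.py
```

```text
p [564.53 -38.41 165.21] F [3.1 1.3 3.2] T [ 0.34 -0.7   0.03] gap 0.0439 q [-0.3   0.79  0.51  1.85 -0.61  0.66 -1.25]
p [564.64 -38.   165.61] F [3.5 2.8 4.6] T [ 0.58 -0.72  0.01] gap 0.044 q [-0.24  0.77  0.4   1.85 -0.48  0.63 -0.97]
```

```bash

python3 -m crank '[[0.2,0.2,0.2,0.1,-1],[0.3,0.4,0.4,0.2,-1],[0.4,0.5,0.5,0.3,-1],[0.5,0.6,0.7,0.4,-1],[0.5,0.6,0.7,0.4,-1]]'>/dev/null; python3 st.py
python3 -m crank '[[0,0.1,0.1,0.1,-1],[0.1,0.2,0.2,0.2,-1],[0.1,0.3,0.4,0.3,-1],[0.1,0.4,0.5,0.4,-1],[0.1,0.4,0.5,0.4,-1]]'>/dev/null; python3 st.py
```

```text
p [564.61 -37.56 166.05] F [3.6 2.6 4. ] T [ 0.68 -0.57 -0.  ] gap 0.0437 q [-0.18  0.75  0.29  1.84 -0.35  0.6  -0.7 ]
p [564.3  -37.2  166.48] F [2.7 3.3 3.7] T [ 0.74 -0.4   0.02] gap 0.044 q [-0.12  0.74  0.18  1.84 -0.22  0.59 -0.43]
```

```bash

python3 -m crank '[[0.1,0.1,0.2,0.1,-1],[0,0.3,0.4,0.2,-1],[0,0.5,0.5,0.3,-1],[0,0.6,0.7,0.4,-1],[0,0.6,0.7,0.4,-1]]'>/dev/null; python3 st.py
python3 -c "
from h import *
capfit('w6',topz=.179)"
python3 -m crank '[[-0.1,0.1,0.1,0.1,-1],[-0.2,0.2,0.3,0.2,-1],[-0.2,0.3,0.4,0.3,-1],[-0.2,0.4,0.5,0.4,-1],[-0.2,0.4,0.5,0.4,-1]]'>/dev/null; python3 st.py
```

```text
p [563.94 -36.98 166.92] F [1.7 3.  3.2] T [ 0.56 -0.28  0.02] gap 0.0439 q [-0.06  0.73  0.07  1.83 -0.08  0.59 -0.16]
tcp [563.85 -36.99 166.92] cap [563.57 -38.5   21.69] medz 0.1766 off world [-0.28 -1.51] off jaw(y),padwidth(z) [0.39 1.53] q7 -0.164
pix cols 275 373 rows 237 321 axis pix [324.1 283.6] yaw jaw -0.229
p [563.5  -36.98 167.41] F [1.1 1.6 4. ] T [ 0.46 -0.06  0.02] gap 0.044 q [ 0.01  0.72 -0.04  1.83  0.05  0.59  0.11]
```

View pics/w6.png

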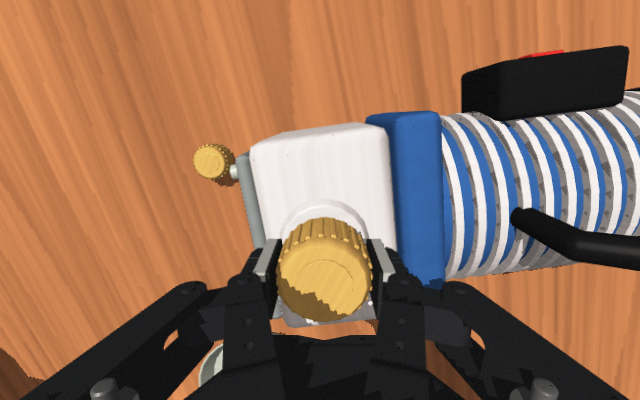

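```bash

python3 -m crank '[[-0.1,0.1,0.1,0.1,-1],[-0.2,0.2,0.2,0.2,-1],[-0.3,0.2,0.4,0.3,-1],[-0.4,0.2,0.5,0.4,-1],[-0.4,0.2,0.5,0.4,-1]]'>/dev/null; python3 st.py
python3 -m crank '[[-0.1,0,0.1,0.1,-1],[-0.2,-0.1,0.2,0.2,-1],[-0.3,-0.1,0.4,0.3,-1],[-0.4,-0.2,0.5,0.4,-1],[-0.4,-0.2,0.5,0.4,-1]]'>/dev/null; python3 st.py
```

```text
p [563.02 -37.16 167.86] F [0.3 1.  3.8] T [ 0.27  0.01 -0.01] gap 0.0439 q [ 0.08  0.72 -0.16  1.83  0.18  0.61  0.38]
p [562.62 -37.48 168.31] F [-0.3  1.4  3.3] T [0.14 0.02 0.02] gap 0.0434 q [ 0.14  0.73 -0.27  1.83  0.31  0.63  0.66]
```

```bash

python3 -m crank '[[-0.1,-0.1,0.1,0.1,-1],[-0.2,-0.2,0.2,0.2,-1],[-0.2,-0.3,0.4,0.3,-1],[-0.3,-0.4,0.5,0.4,-1],[-0.3,-0.4,0.5,0.4,-1]]'>/dev/null; python3 st.py
python3 -m crank '[[0,-0.1,0.1,0.1,-1],[-0.1,-0.3,0.2,0.2,-1],[-0.1,-0.4,0.4,0.3,-1],[-0.1,-0.6,0.5,0.4,-1],[-0.1,-0.6,0.5,0.4,-1]]'>/dev/null; python3 st.py
```

```text
p [562.4  -37.91 168.78] F [0.8 0.6 3. ] T [ 0.01  0.08 -0.  ] gap 0.0436 q [ 0.21  0.74 -0.38  1.82  0.42  0.66  0.95]
p [562.32 -38.46 169.2 ] F [-0.2 -1.2  2.1] T [-0.06  0.03  0.01] gap 0.044 q [ 0.28  0.76 -0.5   1.82  0.53  0.7   1.25]
```

```bash

python3 -m crank '[[0,-0.1,0.1,0.1,-1],[0,-0.2,0.2,0.2,-1],[0.1,-0.3,0.3,0.3,-1],[0.1,-0.4,0.4,0.4,-1],[0.1,-0.4,0.4,0.4,-1]]'>/dev/null; python3 st.py
python3 -m crank '[[0.1,-0.1,0.1,0.1,-1],[0.2,-0.2,0.2,0.2,-1],[0.3,-0.3,0.3,0.3,-1],[0.4,-0.4,0.4,0.4,-1],[0.4,-0.4,0.4,0.4,-1]]'>/dev/null; python3 st.py
```

```text
p [562.57 -38.82 169.65] F [ 0.2 -0.9  1.5] T [-0.13  0.04  0.02] gap 0.0439 q [ 0.34  0.78 -0.61  1.81  0.63  0.75  1.56]
p [563.06 -39.07 170.1 ] F [-0.8  0.5  1.6] T [-0.1   0.11  0.02] gap 0.0436 q [ 0.39  0.81 -0.72  1.81  0.72  0.81  1.88]
```

```bash

python3 -m crank '[[0.1,-0.1,0.1,0.1,-1],[0.2,-0.1,0.2,0.2,-1],[0.4,-0.1,0.3,0.3,-1],[0.5,-0.2,0.4,0.4,-1],[0.5,-0.2,0.4,0.4,-1]]'>/dev/null; python3 st.py
python3 -m crank '[[0.1,0,0.1,0.1,-1],[0.2,0,0.2,0.2,-1],[0.4,0,0.3,0.3,-1],[0.5,0,0.4,0.4,-1],[0.5,0,0.4,0.4,-1]]'>/dev/null; python3 st.py
python3 -c "
from h import *
capfit('w7',topz=.182)
print(arm.get_state()['time'])"
```

```text
p [563.68 -39.14 170.55] F [-0.2 -0.5  1.6] T [-0.18  0.07  0.02] gap 0.0439 q [ 0.45  0.84 -0.82  1.81  0.79  0.87  2.21]
p [564.32 -39.01 171.02] F [ 0.4 -0.8  0.6] T [-0.19  0.08 -0.03] gap 0.0436 q [ 0.49  0.87 -0.92  1.8   0.86  0.93  2.55]
tcp [564.34 -38.94 171.03] cap [563.58 -39.8   22.12] medz 0.1787 off world [-0.76 -0.87] off jaw(y),padwidth(z) [ 0.71 -0.68] q7 2.55
pix cols 275 372 rows 234 320 axis pix [322.1 286.7] yaw jaw -2.913
16.2667
```

View pics/w7.png

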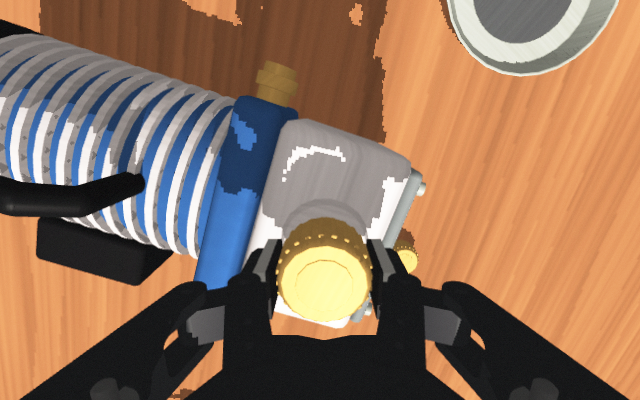

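```bash

python3 -m crank '[[0,0,0.3,0,-1],[0,0,0.6,0,-1],[0,0,0.6,0,-1]]'>/dev/null; python3 st.py
python3 -m crank '[[0,0,0.3,0,-1],[0,0,0.6,0,-1],[0,0,0.6,0,-1]]'>/dev/null; python3 st.py
```

```text
p [564.26 -38.81 171.6 ] F [ 0.   0.3 -3.8] T [0.04 0.03 0.  ] gap 0.0436 q [ 0.49  0.87 -0.92  1.8   0.86  0.93  2.55]
p [564.66 -38.72 172.59] F [ 0.5 -0.4 -2.1] T [-0.04  0.01 -0.04] gap 0.0439 q [ 0.49  0.87 -0.92  1.8   0.86  0.93  2.56]
```

```bash

python3 -m crank '[[0,0,0.3,0,-1],[0,0,0.6,0,-1],[0,0,0.6,0,-1]]'>/dev/null; python3 st.py
```

```text
p [564.6  -38.77 172.94] F [ 0.9 -0.5 -4.6] T [ 0.08 -0.05  0.  ] gap 0.0438 q [ 0.49  0.87 -0.92  1.8   0.86  0.93  2.56]
```

The cap is still engaged after 6.4 rad, because upward resistance builds up at the end of the play. I lower to mid-play, release, wind back and regrasp.

```bash

python3 -m crank '[[0,0,-0.4,0,-1],[0,0,-0.8,0,-1],[0,0,-1.2,0,-1],[0,0,-1.6,0,-1],[0,0,-1.6,0,-1]]'>/dev/null; python3 st.py
python3 -m crank '[[0,0,0,0,0],[0,0,0,0,0.1],[0,0,0,0,0.2],[0,0,0,0,0.4],[0,0,0,0,0.5],[0,0,0,0,0.5]]'>/dev/null; python3 st.py
python3 -m crank '[[-0.2,0,0,-0.12,0.5],[-0.5,0,0,-0.24,0.5],[-1,0,0,-0.36,0.5],[-1,0,0,-0.48,0.5],[-1,0,0,-0.6,0.5],[-1,0,0,-0.72,0.5],[-1,0,0,-0.84,0.5],[-1,0,0,-0.96,0.5],[-1,0,0,-1.08,0.5],[-1,0,0,-1.2,0.5],[-1,0,0,-1.32,0.5],[-1,0,0,-1.44,0.5]]'>/dev/null;python3 -m crank '[[0,0,0,-0.12,0.5],[0,0,0,-0.24,0.5],[0,0,0,-0.36,0.5],[0,0,0,-0.48,0.5],[0,0,0,-0.6,0.5],[0,0,0,-0.7,0.5],[0,0,0,-0.7,0.5],[0,0,0,-0.7,0.5]]'>/dev/null; python3 st.py
python3 -c "
from h import *
capfit('w8',topz=.180)
print(arm.get_state()['time'])"
```

```text
p [564.69 -38.8  171.61] F [-0.3  0.5 -2.4] T [ 0.    0.   -0.05] gap 0.0436 q [ 0.49  0.87 -0.92  1.8   0.86  0.93  2.56]
p [564.87 -38.72 171.8 ] F [0.9 0.2 0.1] T [-0.02 -0.03  0.02] gap 0.0643 q [ 0.49  0.87 -0.92  1.8   0.86  0.93  2.56]
p [563.78 -38.51 171.72] F [0.1 0.  0.2] T [ 0.03 -0.02 -0.03] gap 0.0641 q [ 0.2   0.73 -0.36  1.82  0.4   0.66  0.85]
tcp [563.78 -38.56 171.68] cap [563.53 -38.45  22.64] medz 0.1805 off world [-0.25  0.11] off jaw(y),padwidth(z) [-0.01 -0.3 ] q7 0.849
pix cols 277 375 rows 229 318 axis pix [326.1 281.5] yaw jaw 1.241
19.65
```

View pics/w8.png

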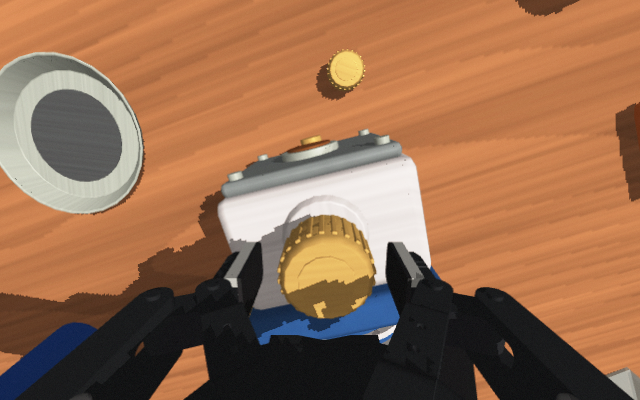

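Cap (277–375, centre 326) is centred between the pads (262–388). Regrasp.

```bash

python3 -m crank '[[0,0,0,0,0.3],[0,0,0,0,0.15],[0,0,0,0,0.1],[0,0,0,0,0.07],[0,0,0,0,0.04],[0,0,0,0,0]]'>/dev/null; python3 st.py
python3 -m crank '[[0,0,0.2,0,-0.1],[0,0,0.3,0,-0.3],[0,0,0.3,0,-0.3]]'>/dev/null; python3 st.py
python3 -m crank '[[0,0,0,0,-0.6],[0,0,0,0,-1],[0,0,0,0,-1]]'>/dev/null; python3 st.py
```

```text
p [564.01 -38.22 172.01] F [-0.1  1.7  3.1] T [0.42 0.09 0.  ] gap 0.0439 q [ 0.2   0.73 -0.36  1.82  0.39  0.66  0.85]
p [564.01 -38.24 172.05] F [0.2 2.9 3. ] T [ 0.54 -0.03 -0.04] gap 0.0438 q [ 0.2   0.73 -0.36  1.82  0.39  0.66  0.85]
p [564.   -38.25 172.05] F [0.6 3.5 3.3] T [ 0.7  -0.14 -0.03] gap 0.0437 q [ 0.2   0.73 -0.36  1.82  0.39  0.66  0.85]
```

```bash

python3 -m crank '[[0,0.2,0.1,0.1,-1],[0,0.3,0.2,0.2,-1],[0,0.4,0.3,0.3,-1],[0,0.4,0.4,0.4,-1],[0,0.4,0.4,0.4,-1]]'>/dev/null; python3 st.py
python3 -m crank '[[0,0.1,0.1,0.1,-1],[0,0.2,0.2,0.2,-1],[0,0.2,0.3,0.3,-1],[0,0.2,0.4,0.4,-1],[0,0.2,0.4,0.4,-1]]'>/dev/null; python3 st.py
```

```text
p [563.97 -38.27 172.49] F [-0.   2.9  5.4] T [ 0.56 -0.04  0.03] gap 0.0441 q [ 0.26  0.75 -0.48  1.81  0.5   0.7   1.14]
p [564.03 -38.19 172.92] F [0.7 2.4 5.6] T [ 0.5  -0.02  0.01] gap 0.044 q [ 0.33  0.77 -0.59  1.81  0.6   0.75  1.45]
```

```bash

python3 -m crank '[[0,0.1,0.3,0.1,-1],[0,0.2,0.6,0.2,-1],[0,0.2,0.8,0.3,-1],[0,0.2,1,0.4,-1],[0,0.2,1,0.4,-1]]'>/dev/null; python3 st.py
python3 -m crank '[[0,0,0.3,0,-1],[0,0,0.6,0,-1],[0,0,0.6,0,-1]]'>/dev/null; python3 st.py
python3 -m crank '[[0,0,0.3,0,-1],[0,0,0.6,0,-1],[0,0,0.6,0,-1]]'>/dev/null; python3 st.py
```

```text
p [563.7  -38.32 173.42] F [1.  1.1 2.2] T [ 0.38 -0.11 -0.  ] gap 0.0437 q [ 0.38  0.8  -0.7   1.81  0.69  0.8   1.77]
p [563.45 -38.24 173.82] F [ 1.9  2.4 -4. ] T [ 0.47 -0.34 -0.04] gap 0.0438 q [ 0.38  0.8  -0.69  1.81  0.69  0.8   1.77]
p [563.38 -38.13 174.7 ] F [ 0.6  1.9 -3.3] T [ 0.32 -0.22 -0.01] gap 0.0436 q [ 0.38  0.79 -0.7   1.81  0.69  0.8   1.77]
```

```bash

python3 -m crank '[[0,0,0.3,0,-1],[0,0,0.6,0,-1],[0,0,0.6,0,-1]]'>/dev/null; python3 st.py
python3 -m crank '[[0,0,0.3,0,-1],[0,0,0.5,0,-1],[0,0,0.5,0,-1]]'>/dev/null; python3 st.py
```

```text
p [563.39 -38.15 175.36] F [ 0.2  1.9 -4.4] T [ 0.35 -0.11 -0.  ] gap 0.0439 q [ 0.38  0.79 -0.7   1.81  0.69  0.8   1.77]
p [563.38 -38.16 175.62] F [ 1.7  1.3 -7.5] T [ 0.3  -0.28 -0.02] gap 0.044 q [ 0.38  0.79 -0.7   1.81  0.69  0.8   1.77]
```

```bash

python3 -m crank '[[0.1,0.1,-0.4,0,-1],[0.1,0.2,-0.8,0,-1],[0.1,0.2,-1.2,0,-1],[0.1,0.2,-1.2,0,-1]]'>/dev/null; python3 st.py
python3 -m crank '[[0,0,0.1,0.1,-1],[0,0,0.2,0.2,-1],[0,0,0.3,0.3,-1],[0,0,0.4,0.4,-1],[0,0,0.4,0.4,-1]]'>/dev/null; python3 st.py
python3 -m crank '[[0,0,0.4,0,-1],[0,0,0.8,0,-1],[0,0,1,0,-1],[0,0,1,0,-1]]'>/dev/null; python3 st.py
python3 -m crank '[[0,0,0.3,0,-1],[0,0,0.6,0,-1],[0,0,0.6,0,-1]]'>/dev/null; python3 st.py
```

```text
p [563.77 -38.12 175.  ] F [-0.1 -0.5 -3. ] T [0.12 0.01 0.04] gap 0.0436 q [ 0.38  0.79 -0.7   1.81  0.69  0.8   1.77]
p [563.84 -38.13 175.28] F [ 0.4  0.5 -1.6] T [0.   0.   0.01] gap 0.0436 q [ 0.44  0.82 -0.8   1.8   0.77  0.86  2.1 ]
p [563.91 -37.92 176.39] F [ 0.2  0.5 -1.8] T [-0.01 -0.   -0.03] gap 0.0436 q [ 0.43  0.82 -0.8   1.8   0.77  0.86  2.1 ]
p [563.89 -37.76 176.9 ] F [ 0.5 -0.3 -1.5] T [-0.    0.06  0.  ] gap 0.0439 q [ 0.44  0.82 -0.8   1.8   0.77  0.86  2.1 ]
```

```bash

python3 -m crank '[[0,0,0.5,0,-1],[0,0,1,0,-1],[0,0,1.5,0,-1],[0,0,1.5,0,-1]]'>/dev/null; python3 st.py
python3 -m crank '[[0,0,1,0,-1],[0,0,2,0,-1],[0,0,3,0,-1],[0,0,3,0,-1]]'>/dev/null; python3 st.py
```

```text
p [563.89 -37.76 178.45] F [ 0.3  0.3 -2.3] T [ 0.03  0.01 -0.03] gap 0.0438 q [ 0.44  0.82 -0.8   1.8   0.77  0.86  2.1 ]
p [564.   -37.71 181.59] F [-0.2  0.7 -1.8] T [-0.05 -0.   -0.  ] gap 0.0442 q [ 0.44  0.82 -0.81  1.8   0.76  0.87  2.1 ]
```

It's free: only the cap's weight of about 1.8 N remains. Lifting straight up.

```bash

python3 -m crank '[[0,0,2,0,-1],[0,0,4,0,-1],[0,0,7,0,-1],[0,0,10,0,-1],[0,0,14,0,-1],[0,0,18,0,-1],[0,0,23,0,-1],[0,0,28,0,-1],[0,0,33,0,-1],[0,0,38,0,-1],[0,0,38,0,-1],[0,0,38,0,-1]]'>/dev/null; python3 st.py
python3 - <<'E'
from h import *
c=arm.capture('wrist');cv2.imwrite('pics/w9.png',c['image'][:,:,::-1])
c2=arm.capture('side');cv2.imwrite('pics/s9.png',cv2.resize(c2['image'][130:370,280:460],None,fx=2.5,fy=2.5,interpolation=cv2.INTER_CUBIC)[:,:,::-1])
for n,cc in(("wrist",c),("side",c2)):
    r=arm.look_for('dish_floor',cc);print(n,[(x['p'],x['bbox']) for x in r])
    if n=="side" or r:
        b=r[0]['bbox'];P,uv=deproj(cc,boxmask(cc,[b[0]-4,b[1]-4,b[2]+4,b[3]+4]));R=P[(P[:,2]>.014)&(P[:,2]<.026)]
        print(len(R),cv2.minEnclosingCircle(np.float32(R[:,:2]*1000)))
        # dark floor disc
        g=cc['image'].max(2)<125; P,uv=deproj(cc,boxmask(cc,b)&g); print('dark',len(P),P.mean(0),P.min(0),P.max(0))
print(arm.get_state()['time'])
E
```

```text
p [564.   -37.76 219.68] F [ 0.  -0.5 -2.3] T [ 0.01  0.03 -0.02] gap 0.0439 q [ 0.46  0.77 -0.85  1.76  0.7   0.94  2.15]
wrist [(0.56, [349.9, 1.4, 416.6, 11.7]), (0.43, [2.2, 109.2, 394.6, 316.3])]Traceback (most recent call last):
  File "<stdin>", line 7, in <module>
  File "h.py", line 11, in deproj
    ray,R,t=world(c,u,v); return (ray*z[:,None]-t)@R, np.c_[u,v]
            ~~~~~^^^^^^^
  File "h.py", line 6, in world
    p=cv2.undistortPoints(np.float64(np.c_[u,v]).reshape(-1,1,2),K,np.array([c["k1"],0,0,0,0.]))[:,0]
      ~~~~~~~~~~~~~~~~~~~^^^^^^^^^^^^^^^^^^^^^^^^^^^^^^^^^^^^^^^^^^^^^^^^^^^^^^^^^^^^^^^^^^^^^^^
cv2.error: OpenCV(4.12.0) /io/opencv/modules/calib3d/src/undistort.dispatch.cpp:347: error: (-215:Assertion failed) CV_IS_MAT(_src) && CV_IS_MAT(_dst) && (_src->rows == 1 || _src->cols == 1) && (_dst->rows == 1 || _dst->cols == 1) && _src->cols + _src->rows - 1 == _dst->rows + _dst->cols - 1 && (CV_MAT_TYPE(_src->type) == CV_32FC2 || CV_MAT_TYPE(_src->type) == CV_64FC2) && (CV_MAT_TYPE(_dst->type) == CV_32FC2 || CV_MAT_TYPE(_dst->type) == CV_64FC2) in function 'cvUndistortPointsInternal'
```

View pics/w9.png

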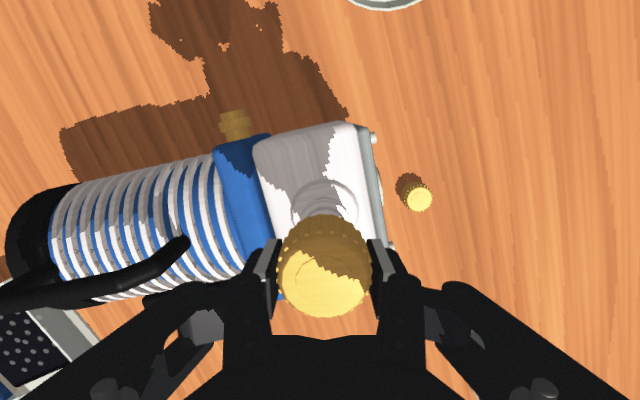

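View pics/s9.png

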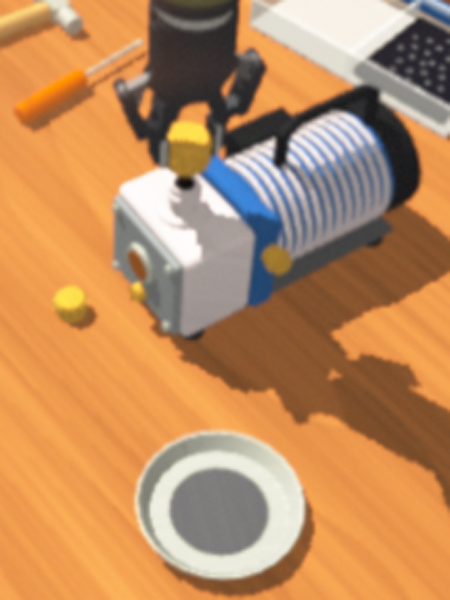

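The side view shows the cap upright in the fingers, clear above the bare neck, and the dish where it was. I carry it over, turning back so that q7 stays inside its range.

```bash

python3 -m crank '[[-4,-7,0,-0.1,-1],[-12,-20,0,-0.2,-1],[-22,-37,0,-0.3,-1],[-33,-55,0,-0.4,-1],[-45,-75,0,-0.5,-1],[-57,-95,0,-0.6,-1],[-69,-115,0,-0.7,-1],[-81,-135,0,-0.8,-1],[-92,-153,0,-0.9,-1],[-102,-170,0,-1,-1],[-111,-185,0,-1.1,-1],[-118,-197,0,-1.2,-1]]'>/dev/null
python3 -m crank '[[-4,-7,0,0,-1],[-7,-12,-4,0,-1],[-9,-15,-10,0,-1],[-9,-15,-20,0,-1],[-9,-15,-30,0,-1],[-9,-15,-45,0,-1],[-9,-15,-60,0,-1],[-9,-15,-75,0,-1],[-9,-15,-90,0,-1],[-9,-15,-90,0,-1],[-9,-15,-90,0,-1]]'>/dev/null; python3 st.py
python3 - <<'E'
from h import *
for n in("wrist","side","scene"):
    cc=arm.capture(n);cv2.imwrite(f'pics/{n}10.png',cc['image'][:,:,::-1])
    r=arm.look_for('dish_floor',cc);print(n,[(x['p'],x['bbox']) for x in r])
    P,uv=deproj(cc,np.ones(cc['depth'].shape,bool))
    k=(np.hypot(P[:,0]-.437,P[:,1]+.2505)<.1)
    R=P[k&(P[:,2]>.014)&(P[:,2]<.024)]
    if len(R)>30:
        f=least_squares(lambda p:np.hypot(R[:,0]*1e3-p[0],R[:,1]*1e3-p[1])-p[2],[437,-250,70],loss='soft_l1').x
        print(n,len(R),cv2.minEnclosingCircle(np.float32(R[:,:2]*1000)),f.round(1))
print(arm.get_state()['time'])
E
```

```text
p [ 436.65 -248.46  128.24] F [-0.4  0.8 -1.9] T [-0.03 -0.   -0.02] gap 0.0438 q [ 0.68  0.76 -0.42  2.03  0.64  0.49  1.43]
wrist [(0.64, [227.2, 110.6, 406.4, 251.3])]
wrist 3091 ((435.32171630859375, -254.88070678710938), 74.72796630859375) [ 435.4 -254.9   71.2]
side [(0.73, [334.0, 306.6, 399.7, 362.6]), (0.3, [231.6, 172.3, 258.5, 211.8])]
side 448 ((436.8251647949219, -250.11087036132812), 75.31375122070312) [ 435.7 -251.    70.8]
scene [(0.81, [263.0, 135.1, 300.2, 171.9])]
scene 162 ((434.4975280761719, -254.1672821044922), 75.9335708618164) [ 435.3 -252.9   71.6]
28.2667
```

View pics/wrist10.png

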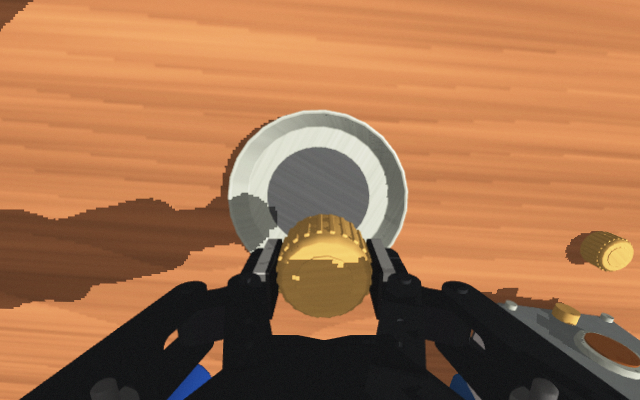

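View pics/side10.png

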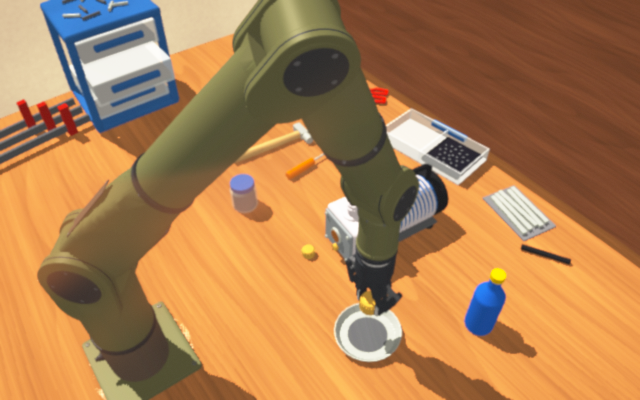

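The wrist view shows the cap (324,267) over the dish, whose centre comes out at (0.4357, -0.2527). I shift by (-1, -4), lower, then creep down until contact.

```bash

python3 -m crank '[[-1,-2,-5,0,-1],[-1,-4,-14,0,-1],[-1,-4,-26,0,-1],[-1,-4,-38,0,-1],[-1,-4,-50,0,-1],[-1,-4,-62,0,-1],[-1,-4,-74,0,-1],[-1,-4,-84,0,-1],[-1,-4,-91,0,-1],[-1,-4,-96,0,-1],[-1,-4,-98,0,-1],[-1,-4,-98,0,-1]]'>/dev/null; python3 st.py
python3 -m crank '[[0,0,-0.5,0,-1],[0,0,-1,0,-1],[0,0,-1.5,0,-1],[0,0,-2,0,-1],[0,0,-2,0,-1]]'>/dev/null; python3 st.py
```

```text
p [ 435.73 -253.72   30.93] F [-0.1  0.3 -2.4] T [-0.03  0.04 -0.08] gap 0.044 q [ 0.56  0.93 -0.21  2.06  0.79  0.24  1.3 ]
p [ 435.9  -253.85   29.48] F [ 0.4  0.2 -1.9] T [-0.01 -0.04  0.03] gap 0.0435 q [ 0.56  0.93 -0.2   2.06  0.79  0.23  1.3 ]
```

```bash

for i in 1 2; do python3 -m crank '[[0,0,-0.5,0,-1],[0,0,-1,0,-1],[0,0,-1.5,0,-1],[0,0,-1.5,0,-1]]'>/dev/null; python3 st.py; done
```

```text
p [ 435.79 -253.74   27.72] F [ 0.4 -1.3 -2.2] T [-0.03  0.    0.03] gap 0.0441 q [ 0.56  0.93 -0.2   2.06  0.79  0.23  1.3 ]
p [ 435.77 -253.73   26.2 ] F [-0.9  0.6 -1.8] T [-0.04 -0.03 -0.03] gap 0.0439 q [ 0.56  0.94 -0.2   2.06  0.79  0.22  1.3 ]
```

```bash

python3 -m crank '[[0,0,-0.5,0,-1],[0,0,-1,0,-1],[0,0,-1,0,-1]]'>/dev/null; python3 st.py
python3 -m crank '[[0,0,-0.5,0,-1],[0,0,-1,0,-1],[0,0,-1,0,-1]]'>/dev/null; python3 st.py
```

```text
p [ 435.77 -253.72   25.22] F [ 0.1  0.4 -2. ] T [-0.03 -0.02  0.02] gap 0.0439 q [ 0.55  0.94 -0.19  2.06  0.79  0.22  1.29]
p [ 435.79 -253.78   24.9 ] F [-1.8  1.4  5.4] T [0.19 0.16 0.03] gap 0.0439 q [ 0.55  0.94 -0.19  2.06  0.79  0.22  1.29]
```

Contact at TCP z≈24.9 mm, close to the expected ~24. Releasing.

```bash

python3 -m crank '[[0,0,0,0,-0.1],[0,0,0,0,0],[0,0,0,0,0.04],[0,0,0,0,0.08],[0,0,0,0,0.15],[0,0,0,0,0.3],[0,0,0,0,0.45],[0,0,0,0,0.5],[0,0,0,0,0.5]]'>/dev/null; python3 st.py
python3 - <<'E'
from h import *
capfit('w11',topz=.034,guess=(.436,-.2537))
E
```

```text
p [ 435.85 -253.75   24.26] F [ 0.2 -0.5  0.1] T [ 0.05 -0.02  0.05] gap 0.0641 q [ 0.55  0.94 -0.19  2.06  0.79  0.22  1.29]
tcp [ 435.83 -253.76   24.27] cap [ 435.   -254.85   22.62] medz 0.0332 off world [-0.84 -1.09] off jaw(y),padwidth(z) [-1.03 -0.91] q7 1.293
pix cols 274 373 rows 231 318 axis pix [326.  284.2] yaw jaw 1.638
```

View pics/w11.png

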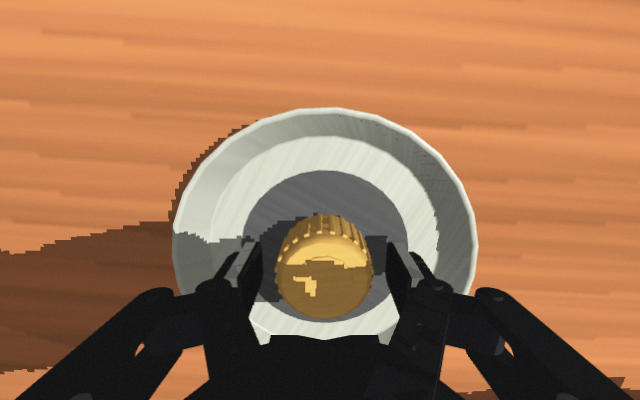

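The cap stands free in the dish with its top at about 34 mm, and the fingers are clear on both sides. I rise straight up.

```bash

python3 -m crank '[[0,0,3,0,0.5],[0,0,8,0,0.5],[0,0,16,0,0.5],[0,0,28,0,0.5],[0,0,45,0,0.5],[0,0,65,0,0.5],[0,0,90,0,0.5],[0,0,115,0,0.5],[0,0,140,0,0.5],[0,0,140,0,0.5],[0,0,140,0,0.5]]'>/dev/null; python3 st.py
python3 - <<'E'
from h import *
capfit('w12',topz=.034,guess=(.436,-.2537))
cc=arm.capture('side');cv2.imwrite('pics/s12.png',cv2.resize(cc['image'][150:390,270:530],None,fx=2.5,fy=2.5)[:,:,::-1])
P,uv=deproj(cc,np.ones(cc['depth'].shape,bool));k=(np.hypot(P[:,0]-.437,P[:,1]+.2505)<.1)
R=P[k&(P[:,2]>.014)&(P[:,2]<.024)]
print(least_squares(lambda p:np.hypot(R[:,0]*1e3-p[0],R[:,1]*1e3-p[1])-p[2],[437,-250,70],loss='soft_l1').x)
for o in ["jar","oil","screwdriver","hammer"]:
    r=arm.look_for(o,cc); print(o,r[0] if r else None)
print(arm.get_state()['time'])
E
```

```text
p [ 436.43 -254.34  166.18] F [-0.9 -0.8  0.3] T [-0.03  0.   -0.02] gap 0.0642 q [ 0.74  0.7  -0.49  2.    0.59  0.58  1.48]
tcp [ 435.61 -254.12  165.03] cap [ 435.48 -255.27   22.44] medz 0.0333 off world [-0.13 -1.15] off jaw(y),padwidth(z) [-1.01 -0.32] q7 1.479
pix cols 300 349 rows 171 217 axis pix [325.7 196. ] yaw jaw 1.638
[ 436.29328065 -250.44413719   70.28886381]
jar {'bbox': [232.9, 172.0, 256.5, 212.4], 'p': 0.95}
oil {'bbox': [464.3, 268.7, 504.2, 335.9], 'p': 0.86}
screwdriver {'bbox': [286.2, 154.1, 320.0, 179.0], 'p': 0.82}
hammer {'bbox': [233.3, 127.5, 305.9, 164.4], 'p': 0.85}
32.8667
```

View pics/s12.png

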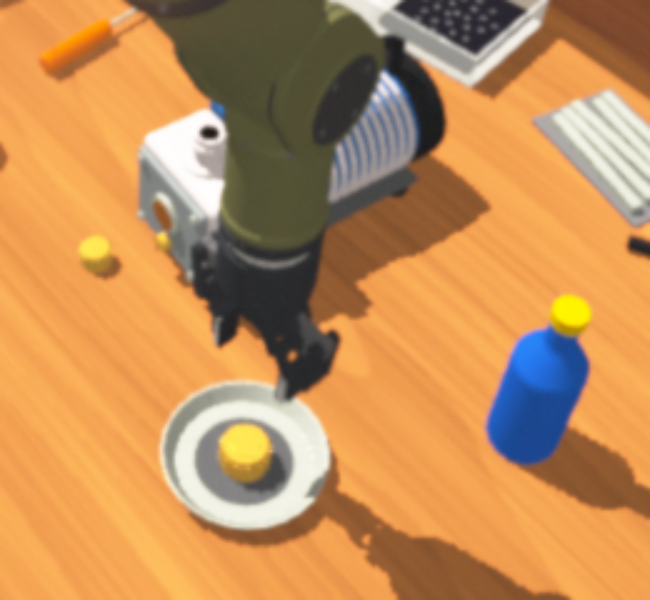

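View pics/w12.png

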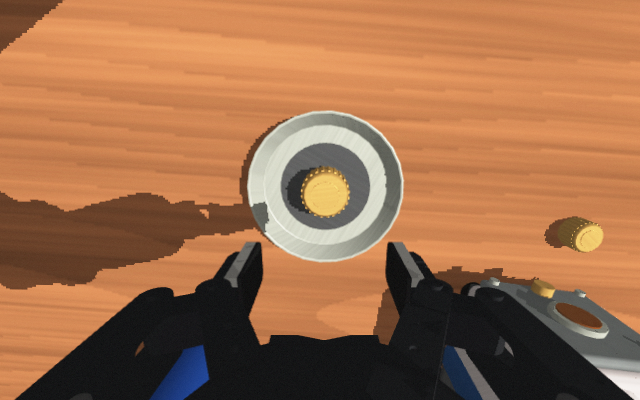

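The cap stands upright near the dish's centre (326,192), closed top up, about 3–5 mm off centre. The arm is clear and nothing else has moved. Handing in.

```bash
python3 -c "
from plant import arm
print(arm.hand_in())"
```

```text
the job is handed in; nothing more can be done
None
```

I unscrewed the larger brass cap, had hold of it as it came free, and set it down open side down in the steel dish. The job is handed in, and hand-in gave no verdict.

**Unscrewing:** the cap took about 8 rad counter-clockwise in two grips, rising with the thread. The force at the tool stayed at or below about 7.5 N in every reading I took. Those came only at the end of each move, and the contact force between cap and pump was not measured directly. The first lift test, at 6.4 rad, and another at 7.6 rad showed it still engaged, so I regrasped after the first and kept turning until only its weight hung on the gripper.

**Lifting and placing:** I lifted it about 40 mm straight up, carried it to the dish and lowered it until contact, at about 5 N.

**Last checks:**
- **Cap:** it is released and upright about 3–5 mm from the dish's centre. Its top measured about 33 mm above the bench against an expected 34 mm, and the wrist depth reads 1–2 mm low.
- **Dish:** it shows no clear movement. Its centre estimates from the different cameras disagree by up to about 4 mm, within the margins.
- **Other objects:** the network boxes for the jar, oil bottle, screwdriver and hammer are within a few pixels of the starting ones. The hammer box's right edge differed by about 7 px between looks, which I put down to network noise, as the arm never came near it.
- **Robot:** it was clear of everything at hand-in, at about 33 s of the 72 s allowed.

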